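# Find the rocking corner of a jig plate and press its shim flat

### The arm

A 6-joint arm with a two-finger parallel gripper is mounted at the origin on the work surface. World frame = base frame: x ahead of the robot, y to its left, z up, the work surface at z = 0. Lengths are in m, angles in rad, forces in N, time in s.
With the tool pointing down it reaches from about 0.3 to 0.775 m from the base axis. Payload 14.6 kg.
Tool frame: the origin (TCP) lies at the very end of the fingers, on their centre line; the grasp point (between the pads) lies 19 mm behind it; z points along the fingers, x is the direction in which the jaws open and shut, and the axes are right-handed (so a half turn about z gives the same grasp; the last joint's range is limited). The gripper opens to 94 mm and grips with 3 to 60 N. Pads are 16 mm wide; open, the fingers measure 119 mm over their backs; the gripper's body (75 mm by 177 mm) begins 78 mm behind the grasp point.
Start: joints at [-1.184, 0.3, 1.521, -0, 1.321, -0.067], TCP at [0.241, -0.494, 0.205] pointing down, gripper open.
Joint ranges: [-3.03, 3.03], [-0.79, 2.21], [0.23, 2.52], [-1.04, 4.18], [0, 3.07], [-2.55, 2.55]. Speed limits (rad/s): [2.22, 2.22, 2.57, 3.14, 3.14, 3.14].

### API

Orientations are given as [roll, pitch, yaw] about the fixed x, y, z axes, in that order (R = Rz(yaw) Ry(pitch) Rx(roll)).
In Python, from station import ctrl gives the robot as it stands.
- The arm moves only by the shell command python3 -m inch 'ROWS' [FORCE]. ROWS is JSON, one flat list of numbers, 7 for each row, row after row: the shift along the tool's x, y, z in cm, then the turn, a rotation vector about the tool's x, y, z in rad, then the opening, from 0 (shut) to 1 (fully open). In form: [tx, ty, tz, wx, wy, wz, claw, tx, ty, tz, wx, wy, wz, claw, ...]. A call has 1 to 20 rows; each row shifts and turns the commanded pose from where the row before left it, along the tool's axes as they then stand; what a row does not reach is not made up. A row lasts 1/8 s, in which the tool goes at most 62.5 mm and 10.7 degrees, less where a joint would pass 70% of its speed; a pose out of reach is approached as far as the arm can. A call is refused whole if a number of a shift passes 6.25 or a number of a turn 0.188, either way. A call with a gripper value outside its range is refused whole. The fingers move at their own pace and stop on an object; FORCE is the grip in N (left out, the last holds). Time passes only in rows, so rows that do not move let the fingers close. It gives the time, the measured TCP pose, the force and the opening at its end, in the units of the state.
- ctrl.get_obs(): the state, without advancing time (a new reading comes with each control period).
- ctrl.camera(name): name is "side" or "top" or "wrist"; returns (picture, depth): 400x640x3 uint8, red, green, blue; 400x640 float32, m along the optical axis (not along the pixel's ray), 0 where there is no reading.
- ctrl.camera_params(name): a dict with "vertical_fov" (degrees; the focal length in pixels is half the picture's height over the tangent of half this angle, whatever the lens; pixels are square), "cx", "cy" (the principal point, pixels), "camera_from_world" (4x4, takes a point from world to camera coordinates); the wrist camera has in their place "mount" (4x4, takes a point from camera to tool coordinates, whose origin is the TCP and whose axes are the tool frame's). Camera axes: x right, y down, z forward; pixel columns grow to the right and rows downward; lengths in m; the calibration is good to about 2 mm. A picture is of the moment at which its call begins: read the wrist's pose just before it. camera_params takes no time and is no camera call.
- ctrl.hand_in(): hands the job in, once; it reports no verdict.
Trained networks look in the newest picture that a camera, given by its name, has taken for a name from the list of things; names that differ only in an ending like _2 or _b are one class to them, and where a whole thing is asked for, a point or a joint stands for the part that bears it (a point fixed in the world has none). Each returns a list of dicts, best first, with "score" (0 to 1); they miss things now and then, are a little off and sometimes report something else, mostly with a low value. They report only what shows in the picture. A call takes as long as a camera call. They do not tell look-alikes from the thing itself.
- ctrl.spot_in(camera, label): "bbox" ([centre column, centre row, width, height] in pixels, round what is visible of it).
- ctrl.place_of(camera, label): "centre" ([column, row] in pixels: a listed point, or the origin of a listed thing).
The state is a dict: "time_s": time; "qpos": joint angles; "joint_vel": joint speeds; "tau": joint torques, N m; "ee_pos": TCP position; "eef_rot": TCP orientation; "force": force on the tool from outside, world axes, zero at the start; "moment": the same for the moment, N m; "grip_width": finger opening in m.
Only numpy, scipy, OpenCV 4.12 (cv2) and the standard library are available. Lean on these libraries where they do the work, as an engineer would, in place of code of your own. Each camera call takes 0.05 s, during which the arm holds its last target. There are 200 camera calls.

### The job

One corner of the ring-forming jig plate on the jeweller's bench rocks: press down on its corner bosses to find the one that gives, then press the levelling shim beside that corner down fully flat and take the hand clear. Leave the other three shims standing up, do not lift or shove the plate, and leave the other things alone.

Things in the scene. Friction and masses are not known exactly. Their poses are not given: they have to be found in the camera images.
- base: fixed dark steel base slab on the bench, 170 x 250 x 8 mm; origin at the centre of its underside; its x points from the near to the far edge of the jig, y to its left, z up
- plate: loose aluminium jig plate, 150 (x) x 120 (y) x 12 mm, about 1 kg, resting on four look-alike feet, one straight under each corner boss, three of them hard and one (any) soft (plunger_c0 in the rules). A round steel forming post stands in its middle, 38 mm across, top 56 mm above the underside. Origin at the centre of its underside, 24 mm above the bench, axes as the base
- corner_fl (a point): top centre of the round boss (20 mm across, 4 mm high) at the plate's far left corner, at x 65, y 45 mm in the plate; 40 mm above the bench when the plate is level. If its foot is the soft one, this point goes down about 4 mm against a weak spring (2 to 4 N), then stops, and comes back up when released; else it does not give (under 1 mm)
- corner_fr (a point): top centre of the round boss (20 mm across, 4 mm high) at the plate's far right corner, at x 65, y -45 mm in the plate; 40 mm above the bench when the plate is level. If its foot is the soft one, this point goes down about 4 mm against a weak spring (2 to 4 N), then stops, and comes back up when released; else it does not give (under 1 mm)
- corner_nl (a point): top centre of the round boss (20 mm across, 4 mm high) at the plate's near left corner, at x -65, y 45 mm in the plate; 40 mm above the bench when the plate is level. If its foot is the soft one, this point goes down about 4 mm against a weak spring (2 to 4 N), then stops, and comes back up when released; else it does not give (under 1 mm)
- corner_nr (a point): top centre of the round boss (20 mm across, 4 mm high) at the plate's near right corner, at x -65, y -45 mm in the plate; 40 mm above the bench when the plate is level. If its foot is the soft one, this point goes down about 4 mm against a weak spring (2 to 4 N), then stops, and comes back up when released; else it does not give (under 1 mm)
- shim_fl_pad (a point): top of the far left shim's steel tongue, 40 mm out from its hinge, 12 mm from its tip. The tongue, 22 mm wide, 5 mm thick, stands out to the left of the plate, hinged 4 mm outside its edge, 21 mm above the bench, axis along the plate's x; it slopes up outwards, tip about 50 mm above the bench. Flat, its top is 24 mm above the bench and its toe carries that corner
- shim_fr_pad (a point): top of the far right shim's steel tongue, 40 mm out from its hinge, 12 mm from its tip. The tongue, 22 mm wide, 5 mm thick, stands out to the right of the plate, hinged 4 mm outside its edge, 21 mm above the bench, axis along the plate's x; it slopes up outwards, tip about 50 mm above the bench. Flat, its top is 24 mm above the bench and its toe carries that corner
- shim_nl_pad (a point): top of the near left shim's steel tongue, 40 mm out from its hinge, 12 mm from its tip. The tongue, 22 mm wide, 5 mm thick, stands out to the left of the plate, hinged 4 mm outside its edge, 21 mm above the bench, axis along the plate's x; it slopes up outwards, tip about 50 mm above the bench. Flat, its top is 24 mm above the bench and its toe carries that corner
- shim_nr_pad (a point): top of the near right shim's steel tongue, 40 mm out from its hinge, 12 mm from its tip. The tongue, 22 mm wide, 5 mm thick, stands out to the right of the plate, hinged 4 mm outside its edge, 21 mm above the bench, axis along the plate's x; it slopes up outwards, tip about 50 mm above the bench. Flat, its top is 24 mm above the bench and its toe carries that corner
- shim_fl (a joint): angle of the far left shim: 0 to 0.08 at the start (tongue up), 0.65 rad fully flat, at a hard stop; stiff, needs 6 to 9 N straight down near the pad point, and stays where it is left
- shim_fr (a joint): angle of the far right shim: 0 to 0.08 at the start (tongue up), 0.65 rad fully flat, at a hard stop; stiff, needs 6 to 9 N straight down near the pad point, and stays where it is left
- shim_nl (a joint): angle of the near left shim: 0 to 0.08 at the start (tongue up), 0.65 rad fully flat, at a hard stop; stiff, needs 6 to 9 N straight down near the pad point, and stays where it is left
- shim_nr (a joint): angle of the near right shim: 0 to 0.08 at the start (tongue up), 0.65 rad fully flat, at a hard stop; stiff, needs 6 to 9 N straight down near the pad point, and stays where it is left
- bush: brass ring bush, 20 mm across, 26 mm high, on the base between the two left shims; a bystander, to be left alone; origin low, near its middle
- stub: pointed steel stub, 18 mm across, 36 mm high, on the base between the two right shims; a bystander, to be left alone; origin low, near its middle
- hammer: hammer lying on the bench, 240 mm long; a bystander, to be left alone; origin low, near its middle
- jar: amber jar with black lid, 66 mm across, 75 mm high; a bystander, to be left alone; origin low, near its middle
- mug: white mug, 72 mm across, 85 mm high; a bystander, to be left alone; origin low, near its middle
- clamp: wooden ring clamp with a brass band, lying, 120 mm long, 24 mm high; a bystander, to be left alone; origin low, near its middle
- pliers: pliers lying on the bench, 160 mm long; a bystander, to be left alone; origin low, near its middle
Mind the look-alikes: they are no part of the job. What is shaped like the plate but purple or yellow is not meant.

How it is judged:
By the outcome, as a careful person would: the job done as asked, in the order asked, and still so for the second after the job is handed in, with the robot touching nothing.
It also fails if it takes over 54 s, if anything falls off the work surface, if the arm or the gripper's body presses on something with over 40 N, if the wrist force passes 120 N, or if a joint passes its speed limit or range.

## Working session

There is one attempt and no reset: what is moved stays moved. The work goes in short steps, Python scripts to look and compute and a shell command to move; the robot and the scene stay as the last step left them, time stands still between calls to the robot, and variables do not carry over. Pictures are saved under pics/ and viewed, about 8 in all and at most 12, crops included, and the job is handed in when it is done.

```bash
mkdir -p pics; cat > h.py <<'E'
import numpy as np, cv2
from station import ctrl
from scipy.spatial.transform import Rotation as R
def cam(n):
    o=ctrl.get_obs(); im,d=ctrl.camera(n); p=ctrl.camera_params(n)
    if n=="wrist":
        T=np.eye(4); T[:3,:3]=R.from_euler('xyz',o['eef_rot']).as_matrix(); T[:3,3]=o['ee_pos']
        W=T@np.array(p['mount'])
    else: W=np.linalg.inv(np.array(p['camera_from_world']))
    f=200/np.tan(np.radians(p['vertical_fov'])/2)
    return im,d,W,f,p['cx'],p['cy']
def ray(c,u,v):
    _,_,W,f,cx,cy=c; return W[:3,:3]@np.array([(u-cx)/f,(v-cy)/f,1])
def atz(c,u,v,z):
    r=ray(c,u,v); o=c[2][:3,3]; return o+r*(z-o[2])/r[2]
def proj(c,P):
    _,_,W,f,cx,cy=c; q=np.linalg.inv(W)@np.append(P,1); return f*q[0]/q[2]+cx,f*q[1]/q[2]+cy
def dep(c,u,v):
    d=c[1][int(round(v)),int(round(u))]; return c[2][:3,3]+ray(c,u,v)*d if d>0 else None
E
python3 - <<'E'
from h import *
np.set_printoptions(precision=4,suppress=True)
for n in("top","side"):
    c=cam(n); cv2.imwrite(f"pics/{n}0.png",c[0][:,:,::-1])
    print(n,c[2][:3,3],c[3])
    for l,z in [("plate",.024),("base",0)]+[("corner_"+k,.04) for k in("fl","fr","nl","nr")]+[("shim_%s_pad"%k,.045) for k in("fl","fr","nl","nr")]:
        for r in ctrl.place_of(n,l)[:2]:
            u,v=r['centre']; print(l,round(r['score'],2),np.round([u,v]),atz(c,u,v,z)[:2])
print(ctrl.get_obs())
E
```

```text
top [0.4592 0.0369 1.5049] 512.5152866151896
plate 0.96 [394. 199.] [ 0.5479 -0.1884]
plate 0.75 [369. 276.] [ 0.3259 -0.1144]
base 0.73 [173. 189.] [0.5791 0.4594]
corner_fl 0.84 [290. 162.] [0.6526 0.1137]
corner_fl 0.75 [273. 246.] [0.4133 0.1603]
corner_fr 0.94 [393. 287.] [ 0.295  -0.1809]
corner_fr 0.69 [386. 171.] [ 0.6272 -0.1637]
corner_nl 0.74 [254. 291.] [0.2854 0.2142]
corner_nl 0.69 [286. 204.] [0.5309 0.1242]
corner_nr 0.97 [422. 199.] [ 0.5458 -0.2646]
corner_nr 0.94 [278. 302.] [0.2545 0.1457]
shim_fl_pad 0.45 [271. 166.] [0.6413 0.1673]
shim_fr_pad 0.41 [340. 172.] [ 0.6231 -0.0306]
shim_nl_pad 0.54 [218. 263.] [0.365  0.3152]
shim_nr_pad 0.61 [333. 204.] [ 0.5329 -0.0101]
side [0.2344 0.9637 0.7969] 437.0877958913784
plate 0.94 [377. 255.] [0.33   0.1687]
plate 0.87 [332. 171.] [ 0.5472 -0.1537]
base 0.73 [297. 219.] [0.5784 0.0796]
corner_fl 0.9 [344. 247.] [0.4134 0.1873]
corner_fl 0.78 [384. 181.] [ 0.3792 -0.1325]
corner_fr 0.83 [284. 191.] [0.6441 0.0188]
corner_fr 0.7 [311. 166.] [ 0.6123 -0.1312]
corner_nl 0.95 [380. 204.] [ 0.3656 -0.0186]
corner_nl 0.92 [38
[... 181 characters left out ...]
2.] [0.6406 0.1735]
shim_fr_pad 0.64 [298. 183.] [ 0.6174 -0.0259]
shim_fr_pad 0.6 [325. 204.] [0.5095 0.0404]
shim_nl_pad 0.57 [292. 230.] [0.5556 0.1741]
shim_nr_pad 0.47 [323. 195.] [0.5278 0.0054]
shim_nr_pad 0.31 [266. 209.] [0.6545 0.1185]
{'time_s': 1.1, 'qpos': array([-1.1836,  0.2999,  1.521 ,  0.    ,  1.3207, -0.0666]), 'joint_vel': array([-0.0006,  0.0008,  0.0005, -0.0017, -0.0008, -0.0002]), 'tau': array([  0.0016, -53.1655, -35.2912,   0.0709,   0.0213,  -0.    ]), 'ee_pos': array([ 0.2411, -0.4943,  0.2054]), 'eef_rot': array([-3.1416,  0.    , -1.117 ]), 'force': array([-0.2968, -0.6422,  0.1891]), 'moment': array([0.0096, 0.0299, 0.0501]), 'grip_width': 0.09431393248785519}
```

View pics/top0.png

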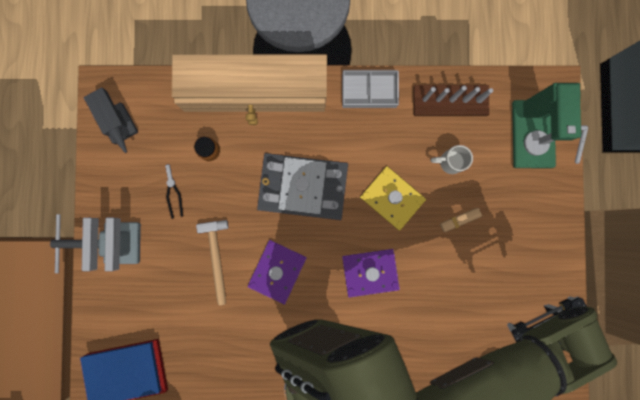

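View pics/side0.png

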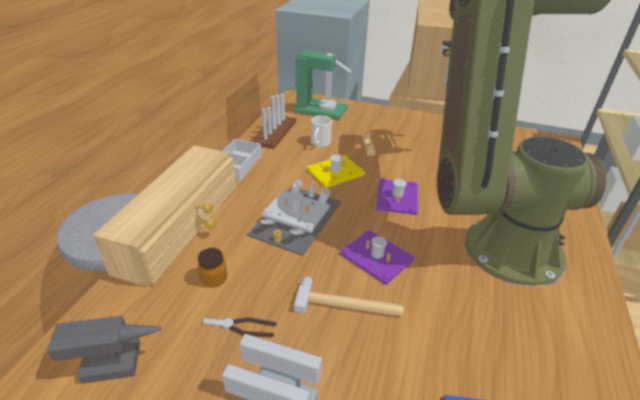

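The real jig is the grey plate on the dark base, at top-camera pixel (303,185) and side-camera pixel (300,215). The look-alikes are a yellow plate at (394,198) and two purple ones at (277,271) and (371,274). The bush is at the left, (266,181), and the stub is at the right. I'll close the gripper and bring the wrist camera over the jig.

```bash
python3 -m inch '[0,0,0,0,0,-0.173,0, 0,0,0,0,0,-0.173,0, 0,0,0,0,0,-0.173,0, 0,0,0,0,0,-0.173,0, 0,0,0,0,0,-0.173,0, 0,0,0,0,0,-0.173,0, 1.74,-4.2,-0.7,0,0,0,0, 1.74,-4.2,-0.7,0,0,0,0, 1.74,-4.2,-0.7,0,0,0,0, 1.74,-4.2,-0.7,0,0,0,0, 1.74,-4.2,-0.7,0,0,0,0, 1.74,-4.2,-0.7,0,0,0,0, 1.74,-4.2,-0.7,0,0,0,0, 1.74,-4.2,-0.7,0,0,0,0, 1.74,-4.2,-0.7,0,0,0,0, 1.74,-4.2,-0.7,0,0,0,0, 1.74,-4.2,-0.7,0,0,0,0, 1.74,-4.2,-0.7,0,0,0,0, 1.74,-4.2,-0.7,0,0,0,0, 1.74,-4.2,-0.7,0,0,0,0]' 20
python3 - <<'E'
from h import *
np.set_printoptions(precision=4,suppress=True)
c=cam("wrist"); cv2.imwrite("pics/w1.png",c[0][:,:,::-1]); print(c[2])
np.savez("w1.npz",d=c[1],W=c[2],k=c[3:])
for l,z in [("plate",.024),("base",0),("bush",.01),("stub",.01)]+[("corner_"+k,.04) for k in("fl","fr","nl","nr")]+[("shim_%s_pad"%k,.045) for k in("fl","fr","nl","nr")]:
    for r in ctrl.place_of("wrist",l)[:2]:
        u,v=r['centre']; print(l,round(r['score'],2),np.round([u,v]),atz(c,u,v,z)[:2],dep(c,u,v))
print(ctrl.get_obs())
E
```

```text
time_s: 3.6
ee_pos: [0.5308, 0.0741, 0.3038]
eef_rot: [3.142, -0.0, -0.079]
force: [-0.1, -0.8, 0.6]
grip_width: 0.0004
[[ 0.9969 -0.0763 -0.0192  0.5369]
 [-0.0787 -0.9663 -0.2452  0.1438]
 [ 0.0002  0.2459 -0.9693  0.4831]
 [ 0.      0.      0.      1.    ]]
plate 0.88 [182. 117.] [0.3467 0.1519] [0.3509 0.1517 0.034 ]
plate 0.7 [210. 292.] [ 0.3432 -0.1052] [ 0.3411 -0.1078  0.0191]
bush 0.54 [368.  74.] [0.5963 0.1877] [0.5934 0.1856 0.0327]
stub 0.67 [364. 231.] [ 0.5791 -0.0312] [ 0.577  -0.0224  0.0338]
corner_fl 0.76 [233. 100.] [0.4221 0.1666] [0.4157 0.1678 0.0152]
corner_fl 0.61 [419. 126.] [0.654 0.117] [0.6543 0.117  0.0389]
corner_fr 0.96 [193. 338.] [ 0.3114 -0.1696] [0.5048 0.0991 0.42  ]
corner_fr 0.66 [216. 168.] [0.3869 0.0825] [0.3785 0.0791 0.0153]
corner_nl 0.9 [139.  67.] [0.3117 0.2144] [0.3   0.218 0.017]
corner_nl 0.8 [317. 125.] [0.5242 0.1285] [0.5241 0.1285 0.0395]
corner_nr 0.89 [126. 133.] [0.2784 0.1373] None
corner_nr 0.85 [314. 190.] [0.5134 0.0436] [0.5135 0.0439 0.0413]
shim_fl_pad 0.68 [410.  87.] [0.6421 0.1651] [0.6414 0.1649 0.0477]
shim_fr_pad 0.84 [399. 234.] [ 0.624  -0.0266] [ 0.6231 -0.0249  0.0493]
shim_fr_pad 0.2 [419. 129.] [0.6525 0.1127] [0.6542 0.1123 0.0386]
shim_nl_pad 0.8 [335.  84.] [0.5501 0.1756] [0.5501 0.1756 0.0456]
shim_nr_pad 0.56 [326. 230.] [ 0.5245 -0.0133] [0.5318 0.0799 0.3049]
{'time_s': 4.25, 'qpos': array([ 0.067 ,  0.2109,  1.4068, -0.    ,  1.5238,  0.1465]), 'joint_vel': array([ 0.0028,  0.0021, -0.0033,  0.0014, -0.0002,  0.0016]), 'tau': array([ -0.0878, -49.8272, -37.0832,   0.0735,   0.0047,  -0.0034]), 'ee_pos': array([0.5303, 0.0723, 0.3035]), 'eef_rot': array([-3.1416, -0.0001, -0.0795]), 'force': array([-0.986 , -0.1827,  0.3634]), 'moment': array([ 0.0008, -0.0935,  0.0378]), 'grip_width': 0.0006413149031475466}
```

View pics/w1.png

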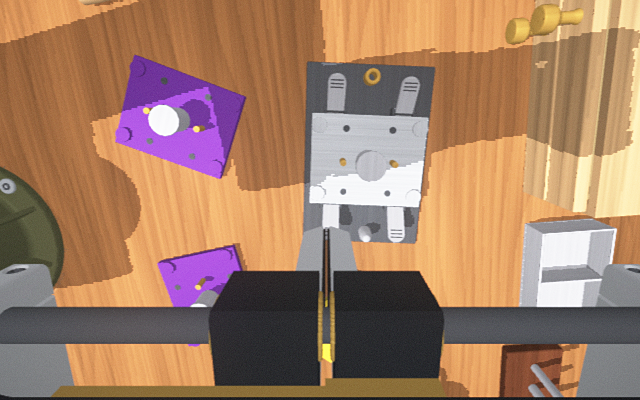

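The picture shows the grey jig with its bosses at about FL (421,128), FR (414,199), NL (318,124) and NR (317,192). The shims are at (410,87), (396,232), (336,87) and (331,218), the bush at (373,75) and the stub at (365,232). Next I'll fit the plate pose.

```bash
python3 - <<'E'
from h import *
from scipy.optimize import least_squares
np.set_printoptions(precision=4,suppress=True)
z=np.load("w1.npz"); c=(None,z['d'],z['W'],*z['k'])
P={'fl':(.065,.045,421,128),'fr':(.065,-.045,414,199),'nl':(-.065,.045,318,124),'nr':(-.065,-.045,317,192)}
L=[(np.array(v[:2]),atz(c,v[2],v[3],.04)[:2]) for v in P.values()]+[(np.zeros(2),atz(c,371,164,.08)[:2])]
rot=lambda a:np.array([[np.cos(a),-np.sin(a)],[np.sin(a),np.cos(a)]])
f=lambda x:np.concatenate([x[:2]+rot(x[2])@p-q for p,q in L])
s=least_squares(f,[.58,.08,-.08]);print(s.x,f(s.x).reshape(-1,2)*1000)
for k,(a,b,*_) in P.items(): print(k,s.x[:2]+rot(s.x[2])@[a,b], 'pad est y~',s.x[:2]+rot(s.x[2])@[np.sign(a)*.045,np.sign(b)*(.064+.034)])
# depth centroid of corner tops: plateau map
v,u=np.mgrid[50:250,300:440]; d=c[1][50:250,300:440]
X=c[2][:3,3]+np.stack([(u-c[4])/c[3],(v-c[5])/c[3],np.ones_like(u)],-1)*d[...,None]@c[2][:3,:3].T
loc=(X[...,:2]-s.x[:2])@rot(s.x[2])
for k,(a,b,*_) in P.items():
    m=(d>0)&(np.hypot(loc[...,0]-a,loc[...,1]-b)<.008); print(k,np.median(X[m],0),m.sum())
    m=(d>0)&(np.abs(loc[...,0]-np.sign(a)*.065)<.05)&(np.abs(loc[...,0])>.012)&(np.abs(loc[...,1]-np.sign(b)*.095)<.025)&(X[...,2]>.026)&(X[...,2]<.056)
    print('  tongue local',np.percentile(loc[m],[2,50,98],axis=0).ravel(),np.percentile(X[m][:,2],[2,98]),m.sum())
E
```

```text
[ 0.5863  0.0765 -0.1251] [[-0.3871 -0.7556]
 [-1.2625  3.4021]
 [ 1.8026  0.0811]
 [-0.5507 -0.3585]
 [ 0.3977 -2.3692]]
fl [0.6564 0.113 ] pad est y~ [0.6432 0.1681]
fr [0.6452 0.0237] pad est y~ [ 0.6187 -0.0264]
nl [0.5274 0.1293] pad est y~ [0.5539 0.1793]
nr [0.5162 0.04  ] pad est y~ [ 0.5294 -0.0151]
fl [0.6565 0.1132 0.0402] 123
  tongue local [0.0328 0.0709 0.043  0.088  0.054  0.1048] [0.0292 0.0531] 553
fr [0.6453 0.0237 0.0398] 107
  tongue local [ 0.0337 -0.104   0.0443 -0.0874  0.0552 -0.0709] [0.0292 0.0527] 475
nl [0.5275 0.1293 0.04  ] 127
  tongue local [-0.0567  0.0707 -0.0463  0.088  -0.0358  0.1048] [0.0302 0.0528] 533
nr [0.5162 0.0401 0.0399] 107
  tongue local [-0.0559 -0.0927 -0.0456 -0.0817 -0.0352 -0.0705] [0.0279 0.0439] 294
```

```bash
python3 -m inch '[-0.6,1.66,0,0,0,0,0, -0.55,1.66,0,0,0,0,0, 0,0,5,0,0,0,0, 0,0,5,0,0,0,0, 0,0,5,0,0,0,0, 0,0,5,0,0,0,0, 0,0,3.5,0,0,0,0, 0,0,1.5,0,0,0,0, 0,0,0.4,0,0,0,0, 0,0,0,0,0,0,0]'
python3 -m inch '[0,0,0.1,0,0,0,0, 0,0,0.1,0,0,0,0, 0,0,0,0,0,0,0]'
python3 -m inch '[0,0,0.1,0,0,0,0, 0,0,0.1,0,0,0,0, 0,0,0,0,0,0,0]'
```

```text
time_s: 5.5
ee_pos: [0.5169, 0.0402, 0.0506]
eef_rot: [-3.141, -0.002, -0.079]
force: [0.1, 0.1, -1.3]
grip_width: 0.0002
time_s: 5.88
ee_pos: [0.5163, 0.0404, 0.0477]
eef_rot: [-3.142, -0.0, -0.079]
force: [-0.9, -0.1, -0.2]
grip_width: 0.0006
time_s: 6.25
ee_pos: [0.5162, 0.0404, 0.0453]
eef_rot: [-3.142, 0.0, -0.079]
force: [0.6, -0.1, 0.2]
grip_width: 0.0003
```

```bash
python3 -m inch '[0,0,0.2,0,0,0,0, 0,0,0.1,0,0,0,0, 0,0,0.1,0,0,0,0, 0,0,0,0,0,0,0]'
python3 -m inch '[0,0,0.1,0,0,0,0, 0,0,0,0,0,0,0]'
python3 -m inch '[0,0,0.1,0,0,0,0, 0,0,0,0,0,0,0]'
python3 -m inch '[0,0,0.1,0,0,0,0, 0,0,0,0,0,0,0]'
```

```text
time_s: 6.75
ee_pos: [0.5162, 0.0404, 0.0414]
eef_rot: [3.142, 0.0, -0.079]
force: [-0.2, 0.2, 0.5]
grip_width: 0.0007
time_s: 7.0
ee_pos: [0.5162, 0.0404, 0.0404]
eef_rot: [3.142, 0.0, -0.079]
force: [-0.4, -0.1, -0.0]
grip_width: 0.0001
time_s: 7.25
ee_pos: [0.5162, 0.0403, 0.0395]
eef_rot: [3.141, 0.0, -0.079]
force: [-1.6, -1.4, 3.4]
grip_width: -0.0001
time_s: 7.5
ee_pos: [0.5162, 0.0403, 0.0385]
eef_rot: [3.141, 0.0, -0.079]
force: [-1.9, -1.7, 3.8]
grip_width: 0.0008
```

```bash
python3 -m inch '[0,0,0.1,0,0,0,0, 0,0,0,0,0,0,0]'
python3 -m inch '[0,0,0.1,0,0,0,0, 0,0,0,0,0,0,0]'
python3 -m inch '[0,0,0.1,0,0,0,0, 0,0,0,0,0,0,0]'
```

```text
time_s: 7.75
ee_pos: [0.5163, 0.0403, 0.0374]
eef_rot: [3.141, -0.0, -0.079]
force: [-3.1, -3.8, 5.0]
grip_width: 0.0005
time_s: 8.0
ee_pos: [0.5163, 0.0403, 0.0366]
eef_rot: [3.141, 0.0, -0.079]
force: [-3.2, -3.5, 5.9]
grip_width: 0.0002
time_s: 8.25
ee_pos: [0.5163, 0.0402, 0.0362]
eef_rot: [3.141, -0.0, -0.079]
force: [-8.1, -4.3, 16.3]
grip_width: 0.0002
```

The near-right boss went down about 4 mm on a weak spring and then stopped hard (16 N). I'll release it, and press one hard corner (near left) as a contrast.

```bash
python3 -m inch '[0,0,-0.2,0,0,0,0, 0,0,-0.3,0,0,0,0, 0,0,-1.5,0,0,0,0, 0,0,-2,0,0,0,0, -0.4,-4.45,0,0,0,0,0, -0.01,-4.45,0,0,0,0,0, 0,0,0,0,0,0,0, 0,0,2,0,0,0,0, 0,0,1.5,0,0,0,0, 0,0,0,0,0,0,0]'

```

```text
time_s: 9.5
ee_pos: [0.5192, 0.129, 0.0404]
eef_rot: [3.142, 0.0, -0.08]
force: [-0.9, -1.0, 0.3]
grip_width: 0.0008
```

My x shift had the wrong sign and left the tip 8 mm short, unloaded. I'll lift, correct and press.

```bash
python3 -m inch '[0,0,-0.5,0,0,0,0, 0.8,-0.1,0,0,0,0,0, 0,0,0.4,0,0,0,0, 0,0,0,0,0,0,0]'
python3 -m inch '[0,0,0.1,0,0,0,0, 0,0,0,0,0,0,0]'
python3 -m inch '[0,0,0.1,0,0,0,0, 0,0,0,0,0,0,0]'
```

```text
time_s: 10.0
ee_pos: [0.527, 0.1298, 0.0408]
eef_rot: [3.141, 0.001, -0.079]
force: [0.3, 0.7, -0.1]
grip_width: 0.0004
time_s: 10.25
ee_pos: [0.5272, 0.1299, 0.0404]
eef_rot: [3.142, 0.0, -0.079]
force: [0.5, -0.3, 0.4]
grip_width: 0.0005
time_s: 10.5
ee_pos: [0.5273, 0.1299, 0.0401]
eef_rot: [-3.142, -0.0, -0.079]
force: [-4.4, -0.8, 10.0]
grip_width: 0.0004
```

Near left is hard: 10 N with no give. So near right is the soft corner. I'll move above the near-right shim pad.

```bash
python3 -m inch '[0,0,-0.3,0,0,0,0, 0,0,-3.3,0,0,0,0, 0,0,-4,0,0,0,0, 0.44,4.8,0,0,0,0,0, 0.44,4.8,0,0,0,0,0, 0.43,4.85,0,0,0,0,0, 0,0,0,0,0,0,0, 0,0,0,0,0,0,0]'
python3 - <<'E'
from h import *
np.set_printoptions(precision=4,suppress=True)
c=cam("wrist"); cv2.imwrite("pics/w2.png",c[0][:,:,::-1])
o=ctrl.get_obs(); print(o['ee_pos'],o['force'])
a=-.1251; Rm=np.array([[np.cos(a),-np.sin(a)],[np.sin(a),np.cos(a)]])
for k,l in dict(fl=(.065,.045),fr=(.065,-.045),nl=(-.065,.045),nr=(-.065,-.045)).items():
    P=np.append(np.array([.5863,.0765])+Rm@l,.04); u,v=proj(c,P); print(k,u,v,dep(c,u,v) if 0<u<639 and 0<v<399 else '')
print('pad px',proj(c,[.5289,-.0151,.044]),ctrl.place_of('wrist','shim_nr_pad')[:2])
E
```

```text
time_s: 11.5
ee_pos: [0.5289, -0.0149, 0.1154]
eef_rot: [-3.141, 0.0, -0.079]
force: [-0.1, 0.6, -0.9]
grip_width: 0.0008
[ 0.5289 -0.0145  0.1154] [-0.2184  0.6135 -0.1014]
fl 497.3551646621205 8.746989099282473 [0.6564 0.1131 0.0399]
fr 476.8003565253385 142.34825652968678 [0.6446 0.0239 0.0414]
nl 306.03819279067585 -1.0244768822699086 
nr 302.2099586366503 134.21145072494312 [0.5162 0.0399 0.0397]
pad px (np.float64(325.2364185902825), np.float64(205.80542946260348)) [{'centre': [328.4, 209.8], 'score': 0.8}]
```

View pics/w2.png

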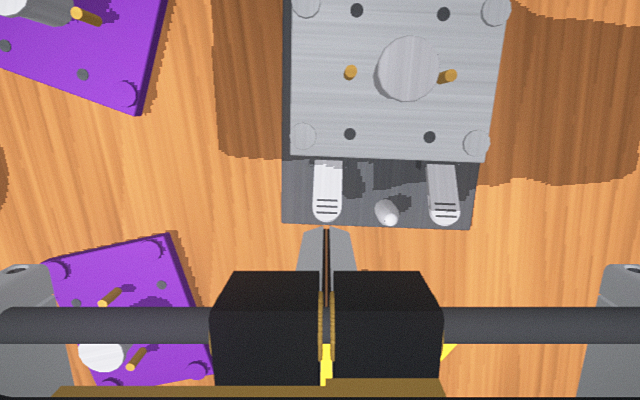

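The view confirms it: the near-right tongue pad is at (327,207), right under the tip; the near-right boss is back up at 39.7 mm; the stub at (386,212) is clear. Now I'll press the shim.

```bash
python3 -m inch '[0,0,4,0,0,0,0, 0,0.2,2,0,0,0,0, 0,0.2,0.5,0,0,0,0, 0,0,0.4,0,0,0,0, 0,0,0.4,0,0,0,0, 0,0,0,0,0,0,0]'
python3 -m inch '[0,0,0.3,0,0,0,0, 0,0,0.3,0,0,0,0, 0,0,0.3,0,0,0,0, 0,0,0,0,0,0,0]'
```

```text
time_s: 12.35
ee_pos: [0.5293, -0.0191, 0.0436]
eef_rot: [3.141, -0.002, -0.078]
force: [-0.0, -1.3, 2.8]
grip_width: 0.0007
time_s: 12.85
ee_pos: [0.5293, -0.0192, 0.0343]
eef_rot: [3.141, -0.002, -0.079]
force: [0.6, -1.7, 3.0]
grip_width: 0.0008
```

```bash
python3 -m inch '[0,0,0.3,0,0,0,0, 0,0,0.3,0,0,0,0, 0,0,0.2,0,0,0,0, 0,0,0,0,0,0,0]'
python3 -m inch '[0,0,0.15,0,0,0,0, 0,0,0,0,0,0,0]'
python3 -m inch '[0,0,0.1,0,0,0,0, 0,0,0,0,0,0,0]'
```

```text
time_s: 13.35
ee_pos: [0.5292, -0.0193, 0.0261]
eef_rot: [3.141, -0.001, -0.079]
force: [0.8, -1.8, 3.6]
grip_width: 0.0007
time_s: 13.6
ee_pos: [0.5291, -0.0193, 0.0244]
eef_rot: [3.141, -0.001, -0.079]
force: [1.9, -2.7, 5.2]
grip_width: 0.0002
time_s: 13.85
ee_pos: [0.5292, -0.0194, 0.024]
eef_rot: [3.141, -0.002, -0.079]
force: [-1.3, -3.0, 12.4]
grip_width: 0.0004
```

Contact is firm at 24.0 mm, which is the flat height. A little more to seat it, then I'll lift away straight up and look.

```bash
python3 -m inch '[0,0,0.1,0,0,0,0, 0,0,0,0,0,0,0, 0,0,0,0,0,0,0]'
python3 -m inch '[0,0,-0.4,0,0,0,0, 0,0,-2,0,0,0,0, 0,0,-5,0,0,0,0, 0,0,-5,0,0,0,0, 0,-2,-5,0,0,0,0, 0,-2,-3,0,0,0,0, 0,0,0,0,0,0,0, 0,0,0,0,0,0,0]'
python3 - <<'E'
from h import *
np.set_printoptions(precision=4,suppress=True)
c=cam("wrist"); cv2.imwrite("pics/w3.png",c[0][:,:,::-1])
o=ctrl.get_obs(); print(o['ee_pos'],o['force'])
a=-.1251; Rm=np.array([[np.cos(a),-np.sin(a)],[np.sin(a),np.cos(a)]])
v,u=np.mgrid[0:400,0:640]; d=c[1]
X=c[2][:3,3]+np.stack([(u-c[4])/c[3],(v-c[5])/c[3],np.ones_like(u)],-1)*d[...,None]@c[2][:3,:3].T
loc=(X[...,:2]-[.5863,.0765])@Rm
for k,(sx,sy) in dict(fl=(1,1),fr=(1,-1),nl=(-1,1),nr=(-1,-1)).items():
    m=(d>0)&(np.hypot(loc[...,0]-sx*.065,loc[...,1]-sy*.045)<.007)&(X[...,2]<.1)
    t=(d>0)&(abs(loc[...,0]-sx*.0445)<.007)&(X[...,2]<.1)
    f=lambda y:np.round(np.median(X[t&(abs(loc[...,1]-sy*y)<.003)][:,2]),4)
    print(k,'boss z',np.median(X[m][:,2]),'tongue z at y .075 .09 .1 .11',[f(y) for y in(.075,.09,.1,.11)])
E
```

```text
time_s: 14.22
ee_pos: [0.5293, -0.0194, 0.0237]
eef_rot: [3.141, -0.002, -0.079]
force: [-6.2, -4.4, 22.2]
grip_width: 0.0004
time_s: 15.22
ee_pos: [0.5312, 0.0205, 0.2246]
eef_rot: [3.142, 0.002, -0.079]
force: [0.4, -0.0, 0.4]
grip_width: 0.0003
[0.5312 0.0203 0.2244] [ 0.5372  0.3377 -0.9075]
fl boss z 0.04024419403376153 tongue z at y .075 .09 .1 .11 [np.float64(0.033), np.float64(0.0442), np.float64(0.0507), np.float64(0.008)]
fr boss z 0.03983224195455898 tongue z at y .075 .09 .1 .11 [np.float64(0.0323), np.float64(0.0431), np.float64(0.0505), np.float64(0.0078)]
nl boss z 0.04008073990711131 tongue z at y .075 .09 .1 .11 [np.float64(0.0335), np.float64(0.0442), np.float64(0.0509), np.float64(nan)]
nr boss z 0.03992401241960947 tongue z at y .075 .09 .1 .11 [np.float64(0.0237), np.float64(0.024), np.float64(0.0239), np.float64(0.024)]
  return _methods._mean(a, axis=axis, dtype=dtype,
  ret = ret.dtype.type(ret / rcount)
```

View pics/w3.png

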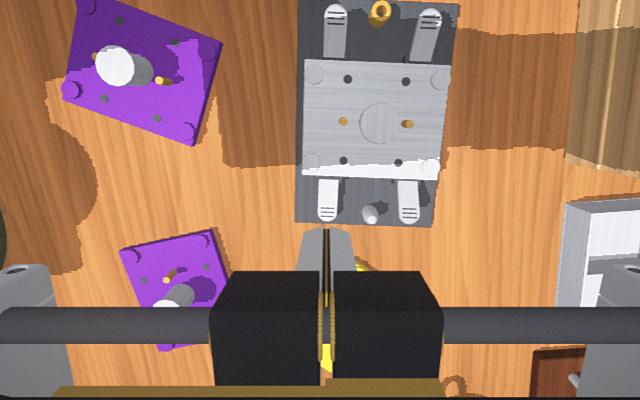

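The near-right shim at (328,200) lies flat at 24 mm along its length. The other three are still up, the plate is level, and the bush (381,12) and stub (370,213) are in place.

```bash
python3 -c "
from station import ctrl
print(ctrl.hand_in())"
```

```text
the job is handed in; nothing more can be done
None
```

The near-right corner is the soft one. I pressed the near-right shim fully flat, took the hand clear and handed the job in at about 15 s on the robot's clock.

- **Finding the corner:** the near-right boss went down about 4 mm against a weak spring (roughly 3–6 N), then stopped hard at 16 N. It came back up to 39.7 mm when released. The near-left boss, pressed for comparison, took 10 N without giving. I did not press the two far corners.
- **Pressing the shim:** it reached its stop with 22 N at the flat height. The force on the way down read only about 3–5 N, below the 6–9 N given.
- **Last checks, by wrist-camera depth after lifting:** the near-right tongue is flat at 24 mm along its length. The other three shims are still up, all four bosses are at about 40 mm, and the plate, bush and stub are where they were.
- **Slip along the way:** a wrong-sign shift first set the tip down 8 mm off the near-left boss centre, with no load. I lifted and corrected it before pressing.

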